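# Turn a back-to-front tube block in its heater

## Robot

A 6-joint arm with a two-finger parallel gripper is mounted at the origin on the work surface. World frame = base frame: x ahead of the robot, y to its left, z up, the work surface at z = 0. Lengths are in m, angles in degrees, forces in N, time in s.
With the tool pointing down it reaches from about 0.325 to 0.775 m from the base axis. Payload 5.5 kg.
Tool frame: the origin (TCP) lies at the centre of the arm's flange, where the gripper is bolted on; the fingertips stand 182 mm ahead of it and the grasp point (between the pads) lies 163 mm ahead of it; z points along the fingers, y is the line along which they close (so a half turn about z gives the same grasp; the last joint's range is limited). The gripper opens to 88 mm and grips with 3 to 60 N. Pads are 20 mm wide; open, the fingers measure 115 mm over their backs; the gripper's body (75 mm by 178 mm) begins 61 mm behind the grasp point.
Start: joints at [-70.227, 5.22, 70.514, -0, 104.267, -3.249], TCP at [0.235, -0.552, 0.405] pointing down, gripper open.
Joint ranges: [-164.24, 164.24], [-49.07, 125.15], [9.68, 141.18], [-86.29, 266.29], [3.28, 154.24], [-151.56, 151.56]. Speed limits (degrees/s): [147.25, 147.25, 172.46, 180, 180, 180].

## Interface

Orientations are given as [roll, pitch, yaw] about the fixed x, y, z axes, in that order (R = Rz(yaw) Ry(pitch) Rx(roll)).
In Python, from station import r gives the robot as it stands. The module is installed in compiled form; this text tells all that it offers. Calls block until the motion is done:
- r.reach(position, orientation): joint-space move of the TCP to a pose.
- r.servo_line(position, rotation=None, speed=0.15): straight line of the TCP; rotation=None keeps the orientation; speed is the mean speed in m/s.
- r.move_joints(angles): joint-space move.
- r.let_go() and r.grab(squeeze=None): open the fingers fully, or close them until they stop; squeeze is the grip in N (None keeps the last).
- r.wait(seconds).
- r.inverse_kinematics(position, orientation): joint angles nearest the present ones, or None.
- r.sense(): the state.
- r.snapshot(name): name is "scene" or "top" or "wrist"; returns a dict with "frame" (400x640x3 uint8, red, green, blue), "fx", "fy", "cx", "cy" (pixels), "dist_coeffs" ([k1, k2, p1, p2, k3] as OpenCV has them; the pictures are not rectified), "R" (3x3) and "t" (3): a world point X has camera coordinates R X + t. Camera axes: x right, y down, z forward; pixel columns grow to the right and rows downward; lengths in m; the calibration is good to about 2 mm. A picture is of the moment at which its call begins. There is no depth.
A pose or a line that the arm cannot do raises r.IKError and nothing moves.
- r.hand_in(): hands the job in; it is judged then, once.
The state is a dict: "clock": time; "joints": joint angles; "joint_vel": joint speeds; "joint_torque": joint torques, N m; "tcp_pos": TCP position; "orientation": TCP orientation; "contact_force": force on the tool from outside, world axes, zero at the start; "torque": the same for the moment, N m; "opening": finger opening in m; "gripper_force": force on a finger pad.
Only numpy, scipy, OpenCV 4.12 (cv2) and the standard library are available. Lean on these libraries where they do the work, as an engineer would, in place of code of your own. Each camera call takes 0.05 s, during which the arm holds its last target. There are 200 camera calls.

## Task

Two block heaters stand on the lab bench. In one of them the metal tube block sits back to front: its two wide holes are at the end away from the heater's sloping control panel. Lift that block clear by its black post, turn it half round and lower it all the way down into the same heater before letting go, so that the wide holes are next to the panel; leave the other heater's block alone.

Things in the scene. Friction and masses are not known exactly. Their poses are not given: they have to be found in the camera images.
- block_centre (a point): Tube block that is back to front: aluminium, 96 x 64 x 30 mm high, 0.4 to 0.65 kg; black square lifting post 22 x 22 x 45 mm high mid-top, sides parallel to the block's. Point: centre of the aluminium part (15 mm above underside; post spans 15 to 60 mm above it). x: along the length to the end with two wide holes (25 mm dark circles; other end: ten of 8 mm). z up.
- block_wide_end (a point): Middle of the wide-hole end face of that same block, half-way up it (48 mm from the block's centre along its x axis). Same axes as the block.
- heater_well (a point): Centre of the floor of the well that holds that block; x: along the well to the control panel, z up. Well 102 x 70 mm, 25 mm deep, floor 62 mm above bench; top 8 mm of its walls flares at 45 degrees. Seated block's centre: 15 mm above this point. Heater: fixed white box 130 mm wide, deck 87 mm high, from 77 mm behind this point to 135 mm ahead, where the sloping grey panel is.
- block2_centre (a point): Centre of the other tube block, alike in every way, which sits the right way round in the other, identical heater: leave it alone.

How it is judged (in metres and radians):
On the way, in this order (a step that is already met when the one before it is completed fails the run):
1. the back-to-front block is lifted clear of its well (its centre over 38 mm above the well's floor) (z of block_centre in the frame of heater_well above 0.038 m), for 0.1 s.
2. the block, turned half round, is lowered into the well while still held (underside within 13 mm of the well's floor, fingers touching it) (x of block_wide_end in the frame of heater_well above 0.025 m and horizontal distance between block_centre and heater_well below 0.012 m and angle between the x axis of block_centre and the x axis of heater_well, either way round below 0.2 rad and z of block_centre in the frame of heater_well below 0.028 m and contact force between the fingers and block above 0.5 N), for 0.1 s.
At the end, for the whole second after the job is handed in: The block rests in its own heater's well with its wide holes at the panel end: centre within 12 mm of the well's centre, its length within 0.2 rad of the well's, underside within 5 mm of the well's floor, upright within 0.12 rad, at rest and released (x of block_wide_end in the frame of heater_well above 0.025 m and horizontal distance between block_centre and heater_well below 0.012 m and angle between the x axis of block_centre and the x axis of heater_well, either way round below 0.2 rad and z of block_centre in the frame of heater_well below 0.02 m and angle between block_centre's own z axis and vertical below 0.12 rad and linear speed of block below 0.02 m/s); the robot touches nothing.
It fails at once if the other heater's block is moved more than 15 mm (distance of block2_centre from where it was at the start of the episode above 0.015 m).
It also fails if it takes over 40 s, if anything falls off the work surface, if the arm or the gripper's body presses on something with over 40 N, if the wrist force passes 120 N, or if a joint passes its speed limit or range.

## Working session

There is one attempt and no reset: what is moved stays moved. The work goes in short steps, each a Python script; the robot and the scene stay as the last script left them, time stands still between calls to the robot, and variables do not carry over. Pictures are saved under pics/ and viewed, at most 10 in all, crops included, and the job is handed in when it is done.

```bash
mkdir -p pics
python3 - <<'E'
from station import r
import cv2,pickle
d={n:r.snapshot(n) for n in("top","scene")}
pickle.dump(d,open("a.pkl","wb"))
for n in d:
    cv2.imwrite(f"pics/{n}1.png",d[n]["frame"][:,:,::-1]); print(n,{k:v for k,v in d[n].items() if k!="frame"})
E
```

```text
top {'fx': 435.40138959509386, 'fy': 435.40138959509386, 'cx': 316.9015948604741, 'cy': 195.40049253782138, 'dist_coeffs': array([0.01635254, 0.        , 0.        , 0.        , 0.        ]), 'R': array([[ 0.00253091, -0.99981336,  0.01915327],
       [-0.98925604, -0.00530295, -0.14609708],
       [ 0.14617138, -0.01857773, -0.98908483]]), 't': array([-0.014001  ,  0.52796144,  0.82547192])}
scene {'fx': 371.73312717174, 'fy': 371.73312717174, 'cx': 329.17279156239385, 'cy': 201.33635651189095, 'dist_coeffs': array([-0.04122088,  0.        ,  0.        ,  0.        ,  0.        ]), 'R': array([[ 0.26297025,  0.96480267, -0.00156884],
       [ 0.71793892, -0.19676989, -0.66771649],
       [-0.64452335,  0.17446324, -0.74441401]]), 't': array([-0.12147937, -0.32549114,  1.12133625])}
```

View pics/top1.png

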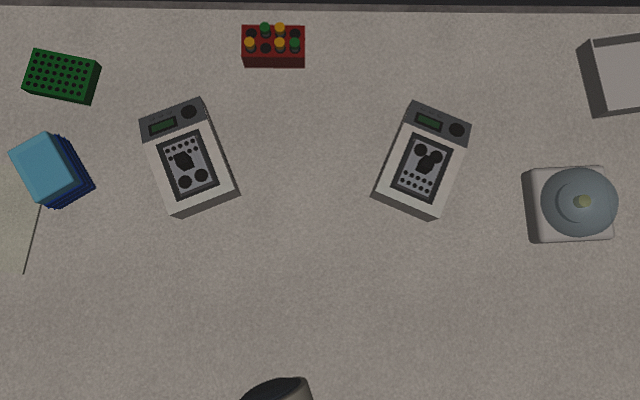

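View pics/scene1.png

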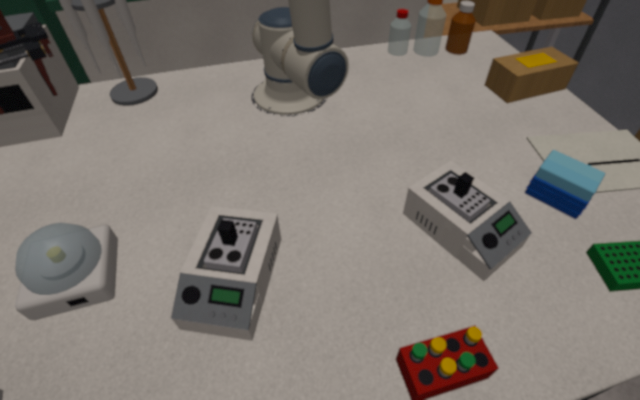

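The left heater in the top view, block at about (188,165), is the wrong one: its wide holes at (185,182) and (201,175) are away from the panel at (172,118). The right-hand heater is correct. Next I'll crop in on the left heater.

Run:
```python
import cv2,pickle
d=pickle.load(open("a.pkl","rb"))
f=d["top"]["frame"][90:225,130:250,::-1]
cv2.imwrite("pics/c1.png",cv2.convertScaleAbs(cv2.resize(f,None,fx=4.4,fy=4.4,interpolation=cv2.INTER_CUBIC),alpha=1.5))
f=d["scene"]["frame"][155:280,395:535,::-1]
cv2.imwrite("pics/c2.png",cv2.convertScaleAbs(cv2.resize(f,None,fx=4.4,fy=4.4,interpolation=cv2.INTER_CUBIC),alpha=1.2))
```

```text
(no output)
```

View pics/c1.png

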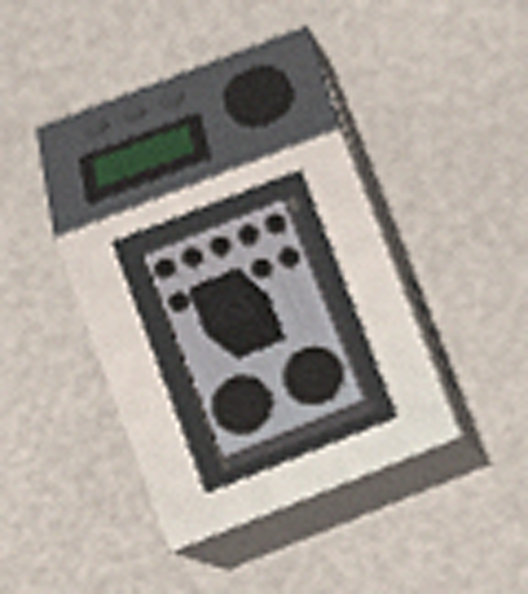

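View pics/c2.png

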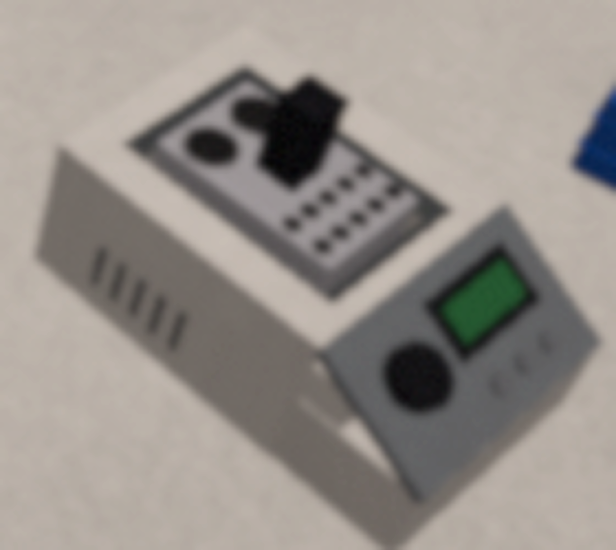

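The crop confirms it. In c1 the well rim corners are at (115,240), (302,172), (395,413) and (208,490), and the deck's rear corners are at (178,550) and (460,437). In c2 the rim corners are at (248,68), (128,145), (335,300) and (448,210). I'll back-project these.

```bash
cat > h.py <<'E'
import numpy as np,cv2
def ray(c,px,z):
    K=np.array([[c["fx"],0,c["cx"]],[0,c["fy"],c["cy"]],[0,0,1]])
    p=cv2.undistortPoints(np.array(px,float).reshape(-1,1,2),K,c["dist_coeffs"])[:,0]
    d=np.c_[p,np.ones(len(p))]@c["R"]; o=-c["R"].T@c["t"]
    return o+d*((z-o[2])/d[:,2])[:,None]
def uncrop(px,s,off): return (np.array(px,float)+.5)/s-.5+np.array(off)
E
python3 - <<'E'
import pickle,numpy as np
from h import *
np.set_printoptions(precision=4,suppress=True)
d=pickle.load(open("a.pkl","rb"))
def rep(n,P):  # order: panelL, panelR, rearR, rearL
    m=P.mean(0); x=P[0]+P[1]-P[2]-P[3]
    print(n,m,"yaw",np.degrees(np.arctan2(x[1],x[0])),"L",np.linalg.norm(P[0]-P[3]),np.linalg.norm(P[1]-P[2]),"W",np.linalg.norm(P[0]-P[1]),np.linalg.norm(P[2]-P[3]))
t=d["top"];s=d["scene"]
T=lambda px,z:ray(t,uncrop(px,4.4,(130,90)),z); S=lambda px,z:ray(s,uncrop(px,4.4,(395,155)),z)
rep("rim top",T([(115,240),(302,172),(395,413),(208,490)],.087))
rep("deck top",T([(55,235),(342,130),(460,437),(178,550)],.087))
rep("rim scene",S([(448,210),(335,300),(128,145),(248,68)],.087))
rep("block top",T([(148,253),(291,200),(364,400),(222,456)],.092))
print("holes",T([(242,403),(314,374)],.092))
# post top z=.122 in top, scene
print("post top scene",S([(312,78),(346,103),(308,130),(275,103)],.122).mean(0))
E
```

```text
rim top [0.5792 0.2323 0.087 ] yaw 22.492205157525458 L 0.11694540795781325 0.11421614362824374 W 0.08425875194825103 0.08414112592499907
deck top [0.5755 0.2304 0.087 ] yaw 22.898487651548063 L 0.14779523279921578 0.14553261242629567 W 0.12960572816074664 0.12604241125169943
rim scene [0.5803 0.2329 0.087 ] yaw 22.67512020947932 L 0.11325312694262765 0.1146276362543372 W 0.08039788910092739 0.08297996431162831
block top [0.5785 0.2304 0.092 ] yaw 21.805998451135093 L 0.09425332849791619 0.0934687564330701 W 0.06409933095585418 0.0632352437053839
holes [[0.5455 0.2349 0.092 ]
 [0.5582 0.2052 0.092 ]]
post top scene [0.5707 0.2392 0.122 ]
```

Both cameras agree: well at about (0.5795, 0.2325), yaw about 22.6°, with plausible sizes. I'll move above the post with the fingers closing along the block's length, picking a wrist angle that leaves room for a half turn, and refine from the wrist camera.

Run:
```python
from station import r
import cv2,pickle,numpy as np
from h import *
np.set_printoptions(precision=4,suppress=True)
p=[0.579,0.232,0.42]
for y in (112.6,-67.4): print(y,r.inverse_kinematics(p,[180,0,y]))
print(r.sense()["orientation"])
ok=[y for y in (112.6,-67.4) if (q:=r.inverse_kinematics(p,[180,0,y])) is not None and 30<abs(q[5])<150]
print(ok)
r.reach(p,[180,0,ok[0]])
s=r.sense();print(s["clock"],s["joints"],s["tcp_pos"],s["contact_force"])
c=r.snapshot("wrist");pickle.dump(c,open("w.pkl","wb"))
cv2.imwrite("pics/w1.png",c["frame"][:,:,::-1])
```

```text
112.6 [ 18.7108   9.1756  64.6704  -0.     106.154   -3.8892]
-67.4 None
[-179.8997   -0.0062   23.0198]
[]Traceback (most recent call last):
  File "<stdin>", line 10, in <module>
IndexError: list index out of range
```

The fingers-along-length option leaves no room for the half turn (q6 is about -4°). Gripping across the width gives q6 of about +86° or -94°, so I'll use that.

Run:
```python
from station import r
import cv2,pickle,numpy as np
np.set_printoptions(precision=4,suppress=True)
p=[0.579,0.232,0.42]
for y in (22.6,-157.4): print(y,r.inverse_kinematics(p,[180,0,y]))
r.reach(p,[180,0,22.6])
s=r.sense();print(s["clock"],s["joints"],s["tcp_pos"],s["contact_force"])
c=r.snapshot("wrist");pickle.dump(c,open("w.pkl","wb"))
cv2.imwrite("pics/w1.png",cv2.convertScaleAbs(c["frame"][:,:,::-1],alpha=1.3))
```

```text
22.6 [ 18.7108   9.1756  64.6704  -0.     106.154   86.1108]
-157.4 [ 18.7108   9.1756  64.6704   0.     106.154  -93.8892]
3.1083 [ 18.6355   9.1737  64.6754  -0.0108 106.1529  86.1034] [0.5793 0.2312 0.42  ] [-0.5243  0.8764  0.1314]
```

View pics/w1.png

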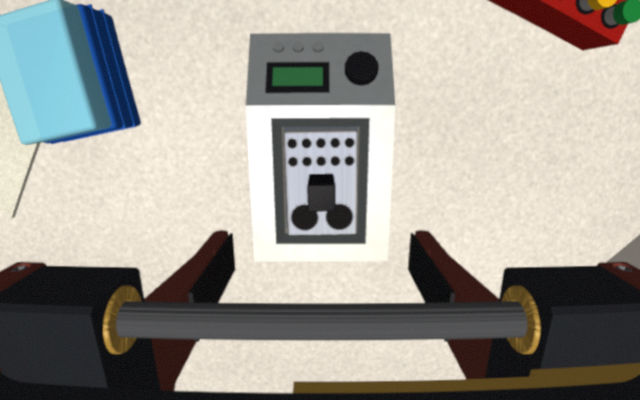

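The wrist view shows the heater nearly square to the image. Rim corners are at (272,119), (369,118), (366,243) and (277,243). Block top corners are at (286,127), (355,126), (355,235) and (288,235). The post spans columns 308 to 335, rows 174 to 211.

Run:
```python
import pickle,numpy as np,cv2
from h import *
np.set_printoptions(precision=4,suppress=True)
c=pickle.load(open("w.pkl","rb"))
def rep(n,P):
    m=P.mean(0); x=P[0]+P[1]-P[2]-P[3]
    print(n,m,"yaw",np.degrees(np.arctan2(x[1],x[0])),"L",np.linalg.norm(P[0]-P[3]),np.linalg.norm(P[1]-P[2]),"W",np.linalg.norm(P[0]-P[1]),np.linalg.norm(P[2]-P[3]))
rep("rim",ray(c,[(272,119),(369,118),(366,243),(277,243)],.087))
rep("block",ray(c,[(286,127),(355,126),(355,235),(288,235)],.092))
# where would the post project for well estimate?
K=np.array([[c["fx"],0,c["cx"]],[0,c["fy"],c["cy"]],[0,0,1]])
a=np.radians(22.6);X=np.array([np.cos(a),np.sin(a)]);Y=np.array([-X[1],X[0]])
for z in(.137,.092):
    P=np.array([[*(np.array([.5795,.2325])+.011*(i*X+j*Y)),z] for i,j in((1,1),(1,-1),(-1,-1),(-1,1))])
    print(z,cv2.projectPoints(P,cv2.Rodrigues(c["R"])[0],c["t"],K,c["dist_coeffs"])[0][:,0])
f=c["frame"][90:260,240:400,::-1]
cv2.imwrite("pics/c3.png",cv2.convertScaleAbs(cv2.resize(f,None,fx=3.5,fy=3.5,interpolation=cv2.INTER_CUBIC),alpha=1.6))
```

```text
rim [0.5781 0.2314 0.087 ] yaw 23.03570193984055 L 0.11637927237483138 0.11725312496723309 W 0.08486348853493399 0.08544728552967441
block [0.5797 0.2321 0.092 ] yaw 23.100595221445065 L 0.09959216123286412 0.10048036588759206 W 0.05968424906296441 0.06284233957883778
0.137 [[306.098  181.8599]
 [334.7583 181.8501]
 [334.4818 209.2739]
 [306.4202 209.2836]]
0.092 [[308.1762 170.9152]
 [332.8514 170.9069]
 [332.6506 194.7825]
 [308.4129 194.7908]]
```

View pics/c3.png

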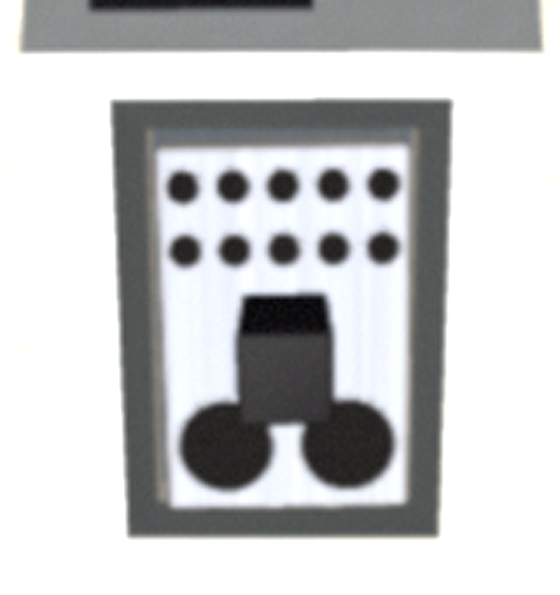

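In c3 the post top is at (238,333) to (332,423), the block top at (156,150), (412,148), (408,503) and (170,506), and the rim at (112,101), (451,100), (438,536) and (128,536).

Run:
```python
import pickle,numpy as np
from h import *
np.set_printoptions(precision=4,suppress=True)
c=pickle.load(open("w.pkl","rb"))
def rep(n,P):
    m=P.mean(0); x=P[0]+P[1]-P[2]-P[3]
    print(n,m,"yaw",np.degrees(np.arctan2(x[1],x[0])),"L",np.linalg.norm(P[0]-P[3]),np.linalg.norm(P[1]-P[2]),"W",np.linalg.norm(P[0]-P[1]),np.linalg.norm(P[2]-P[3]))
W=lambda px,z:ray(c,uncrop(px,3.5,(240,90)),z)
rep("rim",W([(112,101),(451,100),(438,536),(128,536)],.087))
rep("block",W([(156,150),(412,148),(408,503),(168,506)],.092))
rep("post",W([(238,333),(332,333),(332,423),(240,423)],.137))
```

```text
rim [0.578  0.2321 0.087 ] yaw 22.74340787817302 L 0.1165891811286392 0.11683787876537349 W 0.0847261566340208 0.08501922544827083
block [0.5781 0.2311 0.092 ] yaw 23.219712533987646 L 0.09409614620693206 0.09374714982300765 W 0.063509379143025 0.06425797756180399
post [0.5782 0.2313 0.137 ] yaw 23.201616351798574 L 0.020695016249055294 0.020695345856701516 W 0.02066101408213335 0.02062750160693826
```

All the estimates agree to about 1 mm. Now the grasp and lift.

Run:
```python
from station import r
import cv2,pickle,numpy as np
np.set_printoptions(precision=4,suppress=True)
def st(n): s=r.sense();print(n,round(s["clock"],2),s["tcp_pos"],s["orientation"],s["contact_force"],s["opening"],s["gripper_force"]);return s
g=[.5782,.2314]
r.servo_line(g+[.30],[180,0,23.0]); r.servo_line(g+[.279],speed=.06); st("down")
r.grab(45); st("grab")
r.servo_line(g+[.285],speed=.03); st("up1")
r.servo_line(g+[.335],speed=.05); r.wait(.2);st("up")
d={n:r.snapshot(n) for n in("wrist","top")};pickle.dump(d,open("l.pkl","wb"))
cv2.imwrite("pics/l.png",cv2.convertScaleAbs(d["wrist"]["frame"][60:360,150:490,::-1],alpha=1.4))
```

```text
down 4.61 [0.5781 0.2314 0.2784] [-179.9951    0.0659   23.002 ] [ 0.5762 -0.1132 -0.9132] 0.08787796819809757 0.0
grab 5.63 [0.5783 0.2313 0.279 ] [179.9867  -0.0024  22.9909] [ 0.672  -2.5383 -1.0996] 0.02212963374832687 44.992355704307556
up1 5.98 [0.5781 0.2315 0.2843] [-179.9877    0.0682   23.008 ] [-0.0099  0.401  -6.8396] 0.021780901801221886 44.990726709365845
up 7.33 [0.5782 0.2314 0.3346] [-179.9966    0.0374   23.0022] [-0.034  -0.5853 -7.2006] 0.021740233563920516 44.99069094657898
```

View pics/l.png

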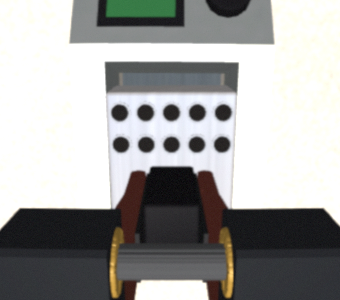

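The block is lifted level and clear: the weight reads 7.2 N and its top edge sits square in the picture. Now the half turn about joint 6, then a force-checked descent.

Run:
```python
from station import r
import cv2,pickle,numpy as np
np.set_printoptions(precision=4,suppress=True)
def st(n): s=r.sense();print(n,round(s["clock"],2),s["tcp_pos"],s["orientation"],s["contact_force"],s["torque"],s["opening"]);return s
q=list(r.sense()["joints"])
for k in range(3): q[5]-=60; r.move_joints(q)
w=[.5784,.2320]
r.servo_line(w+[.335],[180,0,-157.2],speed=.05); r.wait(.2); s0=st("turned")
d={n:r.snapshot(n) for n in("wrist","top")};pickle.dump(d,open("t.pkl","wb"))
for z in(.312,.305,.300,.295,.290,.286,.283,.281,.280,.279,.2785):
    r.servo_line(w+[z],speed=.03); s=st(z)
    if np.linalg.norm(np.subtract(s["contact_force"],s0["contact_force"]))>15: print("stop");break
c=r.snapshot("wrist")
cv2.imwrite("pics/d.png",cv2.convertScaleAbs(np.hstack([x["frame"][60:360,150:490,::-1] for x in(d["wrist"],c)]),alpha=1.4))
```

```text
turned 10.83 [0.5784 0.232  0.335 ] [-179.9982    0.0012 -157.2122] [ 0.0244  0.5942 -5.894 ] [ 0.1028 -0.1394  0.0037] 0.02171921663229376
0.312 11.85 [0.5785 0.232  0.3123] [-179.9998    0.0269 -157.2012] [-0.362   0.4104 -6.2806] [ 0.067  -0.1519  0.0427] 0.022117744902166666
0.305 12.23 [0.5783 0.232  0.3045] [ 179.9961   -0.0473 -157.2027] [-0.16   -0.3688 -5.9429] [ 0.1336 -0.1389  0.0408] 0.021807940449258715
0.3 12.55 [0.5783 0.232  0.2996] [ 179.9986   -0.0461 -157.2024] [-0.5562 -0.3063 -6.9109] [ 0.0883 -0.1558 -0.0046] 0.021802341871908427
0.295 12.87 [0.5783 0.232  0.2945] [ 179.9969   -0.0427 -157.2002] [ 0.7423 -0.6423 -7.089 ] [ 0.0907 -0.1463 -0.0074] 0.02170953357844957
0.29 13.18 [0.5783 0.232  0.2896] [ 179.9971   -0.0418 -157.2007] [ 0.0475 -0.1754 -5.8074] [ 0.0508 -0.0942 -0.0183] 0.021795447906371942
0.286 13.47 [0.5783 0.232  0.2856] [ 179.9965   -0.0412 -157.1975] [ 0.2335  0.2876 -5.9645] [ 0.0346 -0.1701  0.0056] 0.02165261517001028
0.283 13.72 [0.5783 0.232  0.2826] [ 179.9981   -0.0352 -157.1975] [-0.6747 -0.1425 -5.7668] [ 0.0697 -0.1696 -0.0118] 0.02193706593348782
0.281 13.97 [0.5784 0.232  0.2808] [ 179.9981   -0.019  -157.1993] [ 0.1604  0.2149 -6.7796] [ 0.0975 -0.1417 -0.0321] 0.022585458739679255
0.28 14.22 [0.5784 0.232  0.2799] [ 179.9983   -0.0108 -157.1996] [-0.527  -0.6834 -6.836 ] [ 0.0506 -0.1605 -0.0942] 0.021666083135076102
0.279 14.47 [0.5784 0.232  0.279 ] [-179.9978    0.0016 -157.1967] [ 0.2197 -0.0867 -5.9426] [ 0.1146 -0.1261  0.0415] 0.02173895695161817
0.2785 14.72 [0.5784 0.232  0.279 ] [-179.9972    0.021  -157.1976] [-1.2536 -0.3579 -4.0383] [-0.0207  0.1282 -0.0496] 0.021682427511586257
```

View pics/d.png

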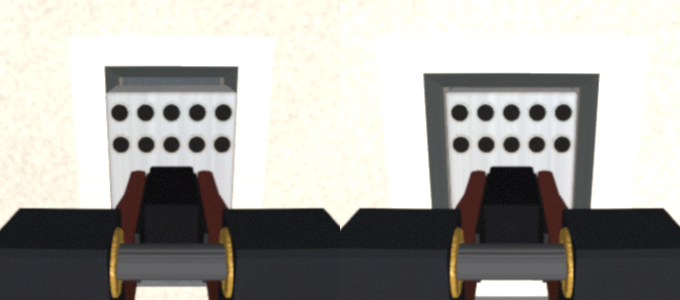

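The block went in freely and touches the floor: at z=0.279, the height it was grasped at, the load falls. The right-hand frame shows it centred in the rim (425–599 px) with the small holes away from the panel. I'll release, retreat and check.

Run:
```python
from station import r
import cv2,numpy as np
r.wait(.2); r.let_go(); r.wait(.3)
r.servo_line([.5784,.2320,.34],speed=.08); r.servo_line([.5784,.2320,.43],speed=.15); r.wait(.3)
s=r.sense();print(s["clock"],s["tcp_pos"],s["contact_force"],s["opening"])
c=r.snapshot("wrist")
cv2.imwrite("pics/f.png",cv2.convertScaleAbs(c["frame"][:,:,::-1],alpha=1.3))
```

```text
18.3417 [0.57843491 0.23200898 0.42900605] [ 0.08498056 -0.1453047  -0.44983214] 0.08790305359588677
```

View pics/f.png

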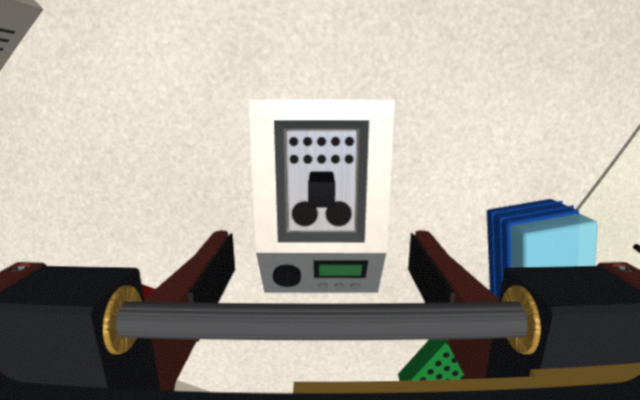

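The block sits level and centred in the well. Its wide holes, at (305,214) and (339,214), are next to the panel at (320,270), and the gripper is clear.

```bash
python3 -c "
from station import r
print(r.hand_in())"
```

```text
the job is handed in; nothing more can be done
None
```

I lifted the back-to-front block by its post, turned it half round and lowered it into the same heater before letting go; its wide holes are now next to the panel, the other heater was never approached, and the job was handed in at about 18 s (no verdict was returned).

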